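# Put the engraving tray away and shut the heavy case lid

## Task

Pick up the blue tray by its orange bar and set it down, without dropping it, on the aluminium base pallet in the open green case: turn it so its two cut corners lie over the pallet's two cut corners and its skirt drops fully home round the raised step. Then let go and lower the heavy grey lid by pushing on its outer face, slowly and under control (free edge no faster than about 10 cm a second), until it is fully shut without slamming. Leave the other things on the table where they are.

Things in the scene. Friction and masses are not known exactly. Their poses are not given: they have to be found in the camera images.
- case: Open-topped dark green steel case, fixed to the table, 200 x 200 mm, 90 mm high, walls and floor 6 mm. Origin: centre of its underside. x points from the front wall (steel clasp, robot side) to the hinge wall, y along the hinge, z up. Stands on either side of the table, turned up to 0.25 rad.
- pallet_seat (a point): Centre of the mid-grey ledge of the aluminium base pallet (step light grey) screwed to the case floor; axes as the case's; 10 mm from the case centre towards the front wall (-x), 20 mm above the table. The tray's skirt rests on this ledge, whose outline is the tray's: 136 x 96 mm (x, y), both corners at the -x end (robot side) cut off at 45 degrees, 22 mm along each side.
- tray_grip (a point): Centre of the orange grip bar in the middle of the loose blue tray (about 0.35 kg), 43 mm above the tray's lower edge. Bar: 60 mm along tray x, 14 mm along y, 34 mm high (26 to 60 mm above the lower edge). The tray's -x end has the cut corners. Fully home, this point is 43 mm above pallet_seat with x and y along those of pallet_seat; turned end for end it will not go home.
- tray: The same tray, origin at the centre of its lower edge: 136 mm along x, 96 mm along y, both corners at its -x end cut off at 45 degrees by 22 mm; skirt 18 mm deep, walls 6 mm, 1.5 mm play round the step; deck top 26 mm above the lower edge, with four brass discs 8 mm high near its corners.
- lid (a joint): Lid angle in rad: 0 fully shut, growing as it opens; starts between 1.55 and 1.72 (about upright; stop at 1.75). The hinge is stiff: the lid (about 0.85 kg) stays wherever it is left and takes some 2 to 8 N near the free edge to move. There is no catch.
- lid_hinge (a point): Middle of the hinge axis, on the top of the case's far (+x) rim, 90 mm above the table and 100 mm from the case centre; axes as the case's; the axis runs along y.
- lid_edge (a point): Middle of the lid's free edge on its outer face (the face away from the robot while open, the top when shut). Lid: 200 mm from hinge to free edge, 200 mm wide, 8 mm thick; the hinge axis lies in its inner face. Its axes turn with the lid: z is the outward normal of the outer face, x points to the hinge.
- oil: Bystander: yellow bottle with red cap, 60 mm across, 150 mm high, origin under its centre.
- mug: Bystander: white mug, 76 mm across, 85 mm high, origin under its centre.
- wrench: Bystander: steel wrench, 180 mm, lying flat.
- brush: Bystander: brush, 180 mm, lying flat.
- chuck: Bystander: round dark steel chuck, 90 mm across, 70 mm high, origin under its centre.
- blank: Bystander: brass block 70 x 50 x 29 mm, origin under its centre.
- step_top (a point): Centre of the top of the pallet's raised step, 14 mm above pallet_seat, axes as the case's. The step is 121 x 81 mm at its foot with the same two corners cut; its lowest 5 mm is upright, then it slopes 4.2 mm inwards all round as a lead-in for the tray's skirt.
Not all that is in view belongs to the job. There is more than one size of the tray; the one meant has the size given above.

How it is judged (in metres and radians):
On the way, in this order (a step that is already met when the one before it is completed fails the run):
1. the tray sits fully home on the base pallet, let go, the lid still open (z of tray_grip in the frame of pallet_seat below 0.0465 m and horizontal distance between tray_grip and pallet_seat below 0.005 m and angle between the x axis of tray_grip and the x axis of pallet_seat, either way round below 0.07 rad and angle between tray_grip's own z axis and vertical below 0.05 rad and contact force between each of the arm, the fingers and tray below 0.2 N and value of joint lid above 1 rad), for 0.2 s.
2. the lid is fully shut (value of joint lid below 0.03 rad), for 0.2 s.
At the end, for the whole second after the job is handed in: The tray lies at rest fully home on the base pallet (within 5 mm sideways, 0.07 rad of turn, 0.05 rad of tilt and 3.5 mm of its seated height, cut corners over cut corners) and the lid is shut to within 0.03 rad (z of tray_grip in the frame of pallet_seat between 0.039 and 0.0465 m and horizontal distance between tray_grip and pallet_seat below 0.005 m and angle between the x axis of tray_grip and the x axis of pallet_seat, either way round below 0.07 rad and angle between tray_grip's own z axis and vertical below 0.05 rad and value of joint lid below 0.03 rad and linear speed of tray below 0.02 m/s); the robot touches nothing.
It fails at once if the lid slams: it moves faster than 1.5 rad/s (30 cm/s at its edge) in closing over the last 0.4 rad (value of joint lid below 0.4 rad and velocity of joint lid below -1.5 rad/s).
It fails at once if the tray is dropped: it moves faster than 0.5 m/s while the fingers do not touch it (linear speed of tray above 0.5 m/s and contact force between the fingers and tray below 0.05 N).
It fails at once if a bystander is moved by more than 40 mm (distance of any of oil, mug, wrench, brush, chuck, blank from where it was at the start of the episode above 0.04 m).
It also fails if it takes over 72 s, if anything falls off the work surface, if the arm or the gripper's body presses on something with over 40 N, if the wrist force passes 120 N, or if a joint passes its speed limit or range.

## Robot

A 6-joint arm with a two-finger parallel gripper is mounted at the origin on the work surface. World frame = base frame: x ahead of the robot, y to its left, z up, the work surface at z = 0. Lengths are in mm, angles in rad, forces in N, time in s.
With the tool pointing down it reaches from about 350 to 975 mm from the base axis. Payload 7.1 kg.
Tool frame: the origin (TCP) lies at the very end of the fingers, on their centre line; the grasp point (between the pads) lies 19 mm behind it (ctrl.tcp_to_grasp is the distance from the TCP to the grasp point, in mm); z points along the fingers, x is the direction in which the jaws open and shut, and the axes are right-handed (so a half turn about z gives the same grasp; the last joint's range is limited). The gripper opens to 88 mm and grips with 3 to 60 N. Pads are 20 mm wide; open, the fingers measure 115 mm over their backs; the gripper's body (75 mm by 178 mm) begins 61 mm behind the grasp point.
Start: joints at [-1.348, 0.423, 1.63, -0, 1.089, -0.019], TCP at [149.676, -606.796, 222.675] pointing down, gripper open.
Joint ranges: [-3, 3], [-0.9, 2.11], [0.09, 2.58], [-1.31, 4.45], [0.11, 2.69], [-2.54, 2.54]. Speed limits (rad/s): [2.39, 2.39, 3.01, 3.14, 3.14, 3.14].

## Interface

Orientations are given as a rotation vector (axis times angle).
In Python, from workcell import get_obs, viewer, ctrl, masks_of gives the robot as it stands. The module is installed in compiled form; this text tells all that it offers.
- The arm moves only by the shell command python3 -m inch 'ROWS'. ROWS is JSON, a list of rows, each an object of numbers: "tx", "ty", "tz": the shift along the tool's x, y, z in cm; "ax", "ay", "az": the turn, a rotation vector about the tool's x, y, z in degrees; "jaw": the opening, from 0 (shut) to 1 (fully open). In form: [{"tx": .., "ty": .., "tz": .., "ax": .., "ay": .., "az": .., "jaw": ..}, ...]. A call has 1 to 12 rows; each row shifts and turns the commanded pose from where the row before left it, along the tool's axes as they then stand; what a row does not reach is not made up. A row lasts 1/8 s, in which the tool goes at most 62.5 mm and 10.7 degrees, less where a joint would pass 70% of its speed; a pose out of reach is approached as far as the arm can. A call is refused whole if a number of a shift passes 6.25 or a number of a turn 10.7, either way. A call with a gripper value outside its range is refused whole. The fingers move at their own pace and stop on an object; the grip force is fixed at half the most. Time passes only in rows, so rows that do not move let the fingers close. It gives the time, the measured TCP pose, the force and the opening at its end, in the units of the state.
- get_obs(): the state, without advancing time (a new reading comes with each control period).
- viewer.get_image(name): name is "side" or "top"; returns (picture, depth): 400x640x3 uint8, red, green, blue; 400x640 float32, mm along the optical axis (not along the pixel's ray), 0 where there is no reading.
- viewer.get_calibration(name): a dict with "fx", "fy", "cx", "cy" (pixels), "rvec" (rotation vector, rad) and "tvec" (3), from world to camera coordinates, as OpenCV has them. Camera axes: x right, y down, z forward; pixel columns grow to the right and rows downward; lengths in mm; the calibration is good to about 2 mm. A picture is of the moment at which its call begins. get_calibration takes no time and is no camera call.
- ctrl.close_job(): hands the job in, once; it reports no verdict.
Trained networks look in the newest picture that a camera, given by its name, has taken for a name from the list of things; names that differ only in an ending like _2 or _b are one class to them, and where a whole thing is asked for, a point or a joint stands for the part that bears it (a point fixed in the world has none). Each returns a list of dicts, best first, with "score" (0 to 1); they miss things now and then, are a little off and sometimes report something else, mostly with a low value. They report only what shows in the picture. A call takes as long as a camera call. They do not tell look-alikes from the thing itself.
- masks_of(camera, thing): "pixels" (400x640 bool, what is visible of it) and "location" ([column, row] in pixels, amid what is visible of it).
The state is a dict: "t": time; "qpos": joint angles; "qvel": joint speeds; "joint_torque": joint torques, N m; "ee_pos": TCP position; "orientation": TCP orientation; "ft_force": force on the tool from outside, world axes, zero at the start; "moment": the same for the moment, N m; "width": finger opening in mm.
Only numpy, scipy, OpenCV 4.12 (cv2) and the standard library are available. Lean on these libraries where they do the work, as an engineer would, in place of code of your own. Each camera call takes 0.05 s, during which the arm holds its last target. There are 200 camera calls.

## Working session

There is one attempt and no reset: what is moved stays moved. The work goes in short steps, Python scripts to look and compute and a shell command to move; the robot and the scene stay as the last step left them, time stands still between calls to the robot, and variables do not carry over. Pictures are saved under pics/ and viewed, about 8 in all and at most 12, crops included, and the job is handed in when it is done.

```bash
mkdir -p pics
cat > h.py <<'E'
import numpy as np, cv2
from workcell import get_obs, viewer, ctrl, masks_of
def cal(n):
    c=viewer.get_calibration(n); K=np.array([[c['fx'],0,c['cx']],[0,c['fy'],c['cy']],[0,0,1]])
    R=cv2.Rodrigues(np.array(c['rvec'],float))[0]; return K,R,np.array(c['tvec'],float).ravel()
def cloud(n,d):
    K,R,t=cal(n); v,u=np.mgrid[:d.shape[0],:d.shape[1]]
    P=np.stack([(u-K[0,2])/K[0,0]*d,(v-K[1,2])/K[1,1]*d,d],-1)
    return (P-t)@R   # world xyz
def save(n,im): cv2.imwrite('pics/'+n+'.png',im[...,::-1])
E
python3 - <<'E'
from h import *
for n in ('top','side'):
    im,d=viewer.get_image(n); save(n+'0',im); np.savez(n+'0.npz',im=im,d=d)
    K,R,t=cal(n); print(n,K[0,0],(-R.T@t).round(),R[2].round(2))
    P=cloud(n,d)
    for th in ('tray','case','lid','oil','mug','wrench','brush','chuck','blank'):
        for m in masks_of(n,th)[:3]:
            p=m['pixels']&(d>0); print(th,round(m['score'],2),np.round(m['location']),p.sum(),np.median(P[p],0).round(), np.percentile(P[p][:,2],95).round() if p.any() else '')
s=get_obs(); print(s['t'],s['ee_pos'],s['orientation'],s['ft_force'])
E
```

```text
top 417.55921077940803 [ 222.   -5. 1406.] [ 0.2   0.02 -0.98]
tray 0.76 [235. 278.] 2528 [221. 254.  35.] 81.0
tray 0.75 [271. 205.] 1089 [474. 167.  25.] 57.0
tray 0.68 [225. 182.] 607 [530. 343.  17.] 40.0
case 0.89 [371. 205.] 5743 [ 505. -157.   33.] 273.0
lid 0.61 [384. 176.] 1821 [ 560. -175.  209.] 287.0
lid 0.59 [274. 202.] 1102 [475. 170.  25.] 57.0
oil 0.75 [356. 129.] 435 [738. -89.  94.] 148.0
mug 0.86 [410. 150.] 649 [ 707. -297.   37.] 84.0
wrench 0.82 [458. 231.] 332 [ 436. -462.    5.] 10.0
wrench 0.28 [370. 202.] 5850 [ 508. -159.   33.] 275.0
brush 0.64 [177. 190.] 482 [482. 477.  15.] 21.0
chuck 0.84 [257. 136.] 569 [701. 237.  49.] 70.0
chuck 0.62 [371. 203.] 5972 [ 506. -157.   33.] 274.0
blank 0.55 [315. 128.] 302 [748.  45.  23.] 28.0
side 484.63242070153655 [-235.  776. 1038.] [ 0.5  -0.55 -0.66]
tray 0.82 [213. 279.] 885 [526. 350.  21.] 44.0
tray 0.8 [278. 249.] 1551 [468. 183.  28.] 59.0
tray 0.78 [324. 324.] 4032 [208. 274.  38.] 84.0
case 0.59 [344. 175.] 7843 [ 535. -157.   83.] 272.0
case 0.41 [275. 162.] 626 [740. -81.  77.] 150.0
lid 0.94 [335. 135.] 3072 [ 561. -168.  202.] 285.0
oil 0.67 [277. 159.] 623 [740. -80.  78.] 149.0
oil 0.25 [344. 173.] 7710 [ 535. -156.   83.] 272.0
brush 0.95 [188. 321.] 846 [477. 480.  19.] 23.0
chuck 0.88 [204. 223.] 873 [694. 251.  50.] 72.0
blank 0.79 [249. 189.] 355 [741.  52.  26.] 32.0
1.0 [ 149.69243666 -606.77111938  222.66516213] [-2.47311641e+00  1.93728721e+00  3.70883988e-05] [-0.08757093 -0.59420806  0.34567074]
```

View pics/top0.png

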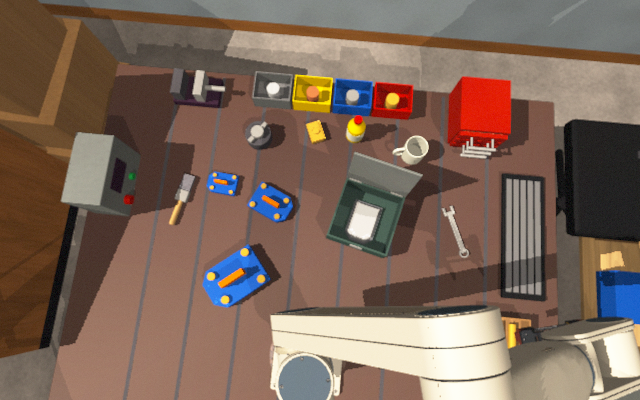

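View pics/side0.png

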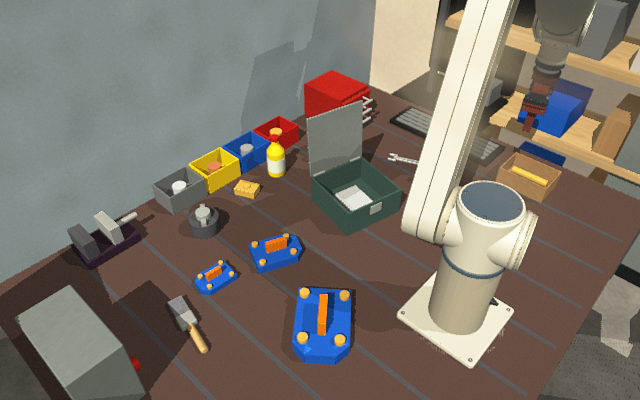

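```bash
cat > fit.py <<'E'
from h import *
from scipy.optimize import minimize
S=4
def proj(n,P):
    K,R,t=cal(n); q=(P@R.T+t)@K.T; return q[:,:2]/q[:,2:]
def render(n,hulls,win):
    u0,v0,u1,v1=win; im=np.zeros(((v1-v0)*S,(u1-u0)*S),np.uint8)
    for P in hulls:
        q=(proj(n,P)-[u0,v0]+.5)*S-.5
        cv2.fillConvexPoly(im,np.round(cv2.convexHull(q.astype(np.float32))*16).astype(np.int32),255,shift=4)
    return cv2.resize(im,None,fx=1/S,fy=1/S,interpolation=cv2.INTER_AREA)/255.
def pose(P,x,y,a,z=0):
    c,s=np.cos(a),np.sin(a); return P@np.array([[c,s,0],[-s,c,0],[0,0,1]])+[x,y,z]
def prism(xy,z0,z1): xy=np.array(xy,float); return np.vstack([np.c_[xy,np.full(len(xy),z)] for z in(z0,z1)])
def box(a,b,z0,z1,x=0,y=0): return prism([[x-a/2,y-b/2],[x+a/2,y-b/2],[x+a/2,y+b/2],[x-a/2,y+b/2]],z0,z1)
def outl(lx,ly,c): return [[-lx/2+c,-ly/2],[lx/2,-ly/2],[lx/2,ly/2],[-lx/2+c,ly/2],[-lx/2,ly/2-c],[-lx/2,-ly/2+c]]
TR=[prism(outl(136,96,22),0,26),box(60,14,26,60)]
BAR=[box(60,14,26,60)]
CASE=box(200,200,0,90)
def lid(th):
    # hinge at (100,0,90); along dir from hinge: (-cos,.,sin); outward normal
    d=np.array([-np.cos(th),0,np.sin(th)]); nn=np.array([np.sin(th),0,np.cos(th)])
    return np.array([[100,y,90]+200*a*d+8*b*nn for y in(-100,100) for a in(0,1) for b in(0,1)])
def fit(models,masks,x0,steps,verb=True):
    wins={n:(lambda ys,xs:(max(xs.min()-15,0),max(ys.min()-15,0),min(xs.max()+15,640),min(ys.max()+15,400)))(*np.nonzero(m)) for n,m in masks.items()}
    def cost(p):
        c=0
        for n,m in masks.items():
            u0,v0,u1,v1=w=wins[n]; c+=np.abs(render(n,models(p),w)-m[v0:v1,u0:u1]).sum()/m.sum()
        return c
    x0=np.array(x0,float); best=None
    for k in range(3):
        sim=np.vstack([x0]+[x0+np.eye(len(x0))[i]*steps[i]/(k+1) for i in range(len(x0))])
        r=minimize(cost,x0,method='Nelder-Mead',options=dict(initial_simplex=sim,xatol=1e-3,fatol=1e-5,maxiter=400)); x0=r.x
    return r.x,r.fun
E
cat > m1.py <<'E'
from fit import *
D={n:np.load(n+'0.npz') for n in('top','side')}
tm,cm,bm={}, {}, {}
for n,loc in(('top',(271,203)),('side',(276,250))):
    im=D[n]['im']; hsv=cv2.cvtColor(im,cv2.COLOR_RGB2HSV); v,u=np.mgrid[:400,:640]
    near=np.hypot(u-loc[0],v-loc[1])<(30 if n=='top' else 36)
    H,Sa,V=hsv[...,0],hsv[...,1],hsv[...,2]
    # brown table hue; tray = blue or vivid orange
    print(n,'table',hsv[loc[1]+45,loc[0]])
    blue=(H>95)&(H<130)&(Sa>120); org=(H>3)&(H<30)&(Sa>150)&(V>110)
    m=(blue|org)&near; m=cv2.morphologyEx(m.astype(np.uint8),cv2.MORPH_CLOSE,np.ones((3,3)))
    tm[n]=m.astype(float)
    bm[n]=((H>3)&(H<14)&(Sa>190)&(V>110)&near).astype(float); print('bar px',bm[n].sum())
    viewer.get_image(n)
    r=masks_of(n,'case')[0]; l=masks_of(n,'lid')
    k=r['pixels'].copy(); print('case',r['score'],k.sum())
    for q in l:
        if np.hypot(*(np.array(q['location'])-[[384,176],[335,135]][n=='side']))<15: k|=q['pixels']; print('lid',q['pixels'].sum())
    cm[n]=k.astype(float)
for sel in(('top','side'),('top',),('side',)):
    for a in((-.4,2.74) ):
        x,f=fit(lambda p:[pose(P,*p) for P in TR],{n:tm[n] for n in sel},[471,175,a],[8,8,.3]); print('tray',sel,x.round(3),round(f,4))
    x,f=fit(lambda p:[pose(CASE,*p[:3]),pose(lid(p[3]),*p[:3])],{n:cm[n] for n in sel},[480,-165,-.15,1.6],[10,10,.1,.05]); print('case',sel,x.round(3),round(f,4))
np.savez('masks.npz',**{k+n:d[n] for k,d in(('t',tm),('c',cm),('b',bm)) for n in d})
E
python3 m1.py
```

```text
top table [  8  93 131]
bar px 14.0
case 0.78 6010
lid 1749
side table [ 10  94 106]
bar px 105.0
case 0.69 7849
lid 3150
tray ('top', 'side') [478.728 168.969   1.144] 0.1023
tray ('top', 'side') [479.637 170.814   4.282] 0.2125Traceback (most recent call last):
  File "m1.py", line 23, in <module>
    x,f=fit(lambda p:[pose(CASE,*p[:3]),pose(lid(p[3]),*p[:3])],{n:cm[n] for n in sel},[480,-165,-.15,1.6],[10,10,.1,.05]); print('case',sel,x.round(3),round(f,4))
        ~~~^^^^^^^^^^^^^^^^^^^^^^^^^^^^^^^^^^^^^^^^^^^^^^^^^^^^^^^^^^^^^^^^^^^^^^^^^^^^^^^^^^^^^^^^^^^^^^^^^^^^^^^^^^^^^^^
  File "fit.py", line 34, in fit
    r=minimize(cost,x0,method='Nelder-Mead',options=dict(initial_simplex=sim,xatol=1e-3,fatol=1e-5,maxiter=400)); x0=r.x
    res = _minimize_neldermead(fun, x0, args, callback, bounds=bounds,
                               **options)
    fxr = func(xr)
    fx = function(np.copy(x), *(wrapper_args + args))
  File "fit.py", line 29, in cost
    u0,v0,u1,v1=w=wins[n]; c+=np.abs(render(n,models(p),w)-m[v0:v1,u0:u1]).sum()/m.sum()
                                     ~~~~~~^^^^^^^^^^^^^^^
  File "fit.py", line 9, in render
    q=(proj(n,P)-[u0,v0]+.5)*S-.5
       ~~~~^^^^^
  File "fit.py", line 5, in proj
    K,R,t=cal(n); q=(P@R.T+t)@K.T; return q[:,:2]/q[:,2:]
          ~~~^^^
  File "h.py", line 4, in cal
    c=viewer.get_calibration(n); K=np.array([[c['fx'],0,c['cx']],[0,c['fy'],c['cy']],[0,0,1]])
ValueError: time passes only in moves, steps and waits
```

```bash
sed -i 's/^def cal(n):/import functools\n@functools.cache\ndef cal(n):/' h.py; sed -i 's/(-.4,2.74)/(1.1,4.24)/' m1.py; python3 m1.py
python3 - <<'E'
from h import *
print(get_obs()['t'])
for n in ('top','side'):   # height check with depth
    z=np.load(n+'0.npz'); P=cloud(n,z['d']); M=np.load('masks.npz')
    q=P[(M['b'+n]>0)&(z['d']>0)]; print(n,'bar',q.mean(0).round(1),np.percentile(q[:,2],[50,95]))
E
```

```text
top table [  8  93 131]
bar px 14.0
case 0.69 5840
lid 1815
side table [ 10  94 106]
bar px 105.0
case 0.7 7670
lid 3200
tray ('top', 'side') [479.014 168.931   1.142] 0.1003
tray ('top', 'side') [479.428 170.566   4.278] 0.2134
case ('top', 'side') [ 4.54116e+02 -1.46453e+02 -2.37000e-01  1.64400e+00] 0.0577
tray ('top',) [477.625 169.961   1.148] 0.0328
tray ('top',) [478.311 171.499   4.295] 0.0909
case ('top',) [ 4.53663e+02 -1.45534e+02 -2.42000e-01  1.64500e+00] 0.0192
tray ('side',) [481.167 167.517   1.141] 0.03
tray ('side',) [481.517 169.455   4.27 ] 0.0918
case ('side',) [ 4.57237e+02 -1.50514e+02 -2.43000e-01  1.65400e+00] 0.0193
1.6
top bar [477.  169.9  48.1] [55.42572961 62.71984091]
side bar [475.1 170.6  46.8] [46.17478959 61.66712765]
```

```bash
cat > go.py <<'E'
# usage: go.py x y z ang(tool x heading, tool down) -> remaining turn (deg about tool z, first) and shift in the tool axes as they stand now and after turn
import sys
from h import *
s=get_obs(); p=np.array(s['ee_pos']); R=cv2.Rodrigues(np.array(s['orientation'],float))[0]
t=np.array([float(v) for v in sys.argv[1:4]]); a=float(sys.argv[4])
Rt=np.array([[np.cos(a),np.sin(a),0],[np.sin(a),-np.cos(a),0],[0,0,-1.]])
print('t',round(s['t'],2),'pos',p.round(1),'w',round(s['width'],1),'F',np.round(s['ft_force'],1),'q',np.round(s['qpos'],2))
print('turn deg (tool)',np.degrees(cv2.Rodrigues(R.T@Rt)[0].ravel()).round(2))
print('shift cm now',((t-p)@R/10).round(2),'after turn',((t-p)@Rt/10).round(2))
E
python3 -m inch '[{"tx":-2.4,"ty":-1.8,"jaw":1},{"tx":-4.8,"ty":-3.6},{"tx":-4.8,"ty":-3.6},{"tx":-4.8,"ty":-3.6},{"tx":-4.8,"ty":-3.6},{"tx":-4.8,"ty":-3.6},{"tx":-4.8,"ty":-3.6},{"tx":-4.8,"ty":-3.6},{"tx":-4.8,"ty":-3.6},{"tx":-4.8,"ty":-3.6},{"tx":-4.8,"ty":-3.6},{"tx":-4.8,"ty":-3.6}]'; python3 go.py 479 169 120 -0.426
```

```text
t 1.6 pos [ 149.7 -606.8  222.7] w 87.5 F [ 0.  -0.3 -0.4] q [-1.35  0.42  1.63 -0.    1.09 -0.02]
turn deg (tool) [ -0.     0.   -51.74]
shift cm now [-67.44 -50.55  10.27] after turn [ -2.07 -84.25  10.27]$[0]: bad value
```

```bash
python3 -m inch '[{"tx":-2.4,"ty":-1.8,"tz":0,"ax":0,"ay":0,"az":0,"jaw":1},{"tx":-4.8,"ty":-3.6,"tz":0,"ax":0,"ay":0,"az":0,"jaw":1},{"tx":-4.8,"ty":-3.6,"tz":0,"ax":0,"ay":0,"az":0,"jaw":1},{"tx":-4.8,"ty":-3.6,"tz":0,"ax":0,"ay":0,"az":0,"jaw":1},{"tx":-4.8,"ty":-3.6,"tz":0,"ax":0,"ay":0,"az":0,"jaw":1},{"tx":-4.8,"ty":-3.6,"tz":0,"ax":0,"ay":0,"az":0,"jaw":1},{"tx":-4.8,"ty":-3.6,"tz":0,"ax":0,"ay":0,"az":0,"jaw":1},{"tx":-4.8,"ty":-3.6,"tz":0,"ax":0,"ay":0,"az":0,"jaw":1},{"tx":-4.8,"ty":-3.6,"tz":0,"ax":0,"ay":0,"az":0,"jaw":1},{"tx":-4.8,"ty":-3.6,"tz":0,"ax":0,"ay":0,"az":0,"jaw":1},{"tx":-4.8,"ty":-3.6,"tz":0,"ax":0,"ay":0,"az":0,"jaw":1},{"tx":-4.8,"ty":-3.6,"tz":0,"ax":0,"ay":0,"az":0,"jaw":1}]'; python3 go.py 479 169 120 -0.426
```

```text
t: 3.1
ee_pos: [420.2, 30.4, 223.1]
orientation: [-2.473, 1.936, -0.002]
ft_force: [0.5, -0.6, -0.5]
width: 87.8
t 3.1 pos [420.2  30.4 223.1] w 87.8 F [ 0.5 -0.6 -0.5] q [ 0.04  0.12  2.06 -0.    0.97  1.37]
turn deg (tool) [-6.000e-02 -5.000e-02 -5.172e+01]
shift cm now [-12.05  -9.02  10.32] after turn [ -0.37 -15.06  10.31]
```

```bash
python3 -m inch '[{"tx":0,"ty":0,"tz":0.5,"ax":0,"ay":0,"az":-10.34,"jaw":1},{"tx":0,"ty":0,"tz":1.5,"ax":0,"ay":0,"az":-10.34,"jaw":1},{"tx":0,"ty":0,"tz":2,"ax":0,"ay":0,"az":-10.34,"jaw":1},{"tx":0,"ty":0,"tz":2,"ax":0,"ay":0,"az":-10.34,"jaw":1},{"tx":0,"ty":0,"tz":2,"ax":0,"ay":0,"az":-10.34,"jaw":1},{"tx":-0.1,"ty":-5,"tz":1,"ax":0,"ay":0,"az":0,"jaw":1},{"tx":-0.1,"ty":-5,"tz":1,"ax":0,"ay":0,"az":0,"jaw":1},{"tx":-0.2,"ty":-5,"tz":0.3,"ax":0,"ay":0,"az":0,"jaw":1},{"tx":0,"ty":0,"tz":0,"ax":0,"ay":0,"az":0,"jaw":1}]'; python3 go.py 479 169 30 -0.426
python3 - <<'E'
from h import *
for n in('side','top'):
    im,d=viewer.get_image(n); np.savez(n+'1.npz',im=im,d=d)
    x,y=(276,235) if n=='side' else (270,195)
    save(n+'1',cv2.resize(im[y-65:y+55,x-75:x+75],None,fx=4,fy=4,interpolation=cv2.INTER_CUBIC))
E
```

```text
t: 4.22
ee_pos: [479.4, 169.2, 119.6]
orientation: [-3.07, 0.66, -0.002]
ft_force: [-0.5, -0.3, -0.7]
width: 88.3
t 4.22 pos [479.4 169.2 119.6] w 88.3 F [-0.5 -0.3 -0.7] q [0.32 0.41 1.96 0.   0.77 0.74]
turn deg (tool) [-0.08 -0.07  0.15]
shift cm now [-0.04  0.05  8.96] after turn [-0.03  0.04  8.96]
```

View pics/side1.png

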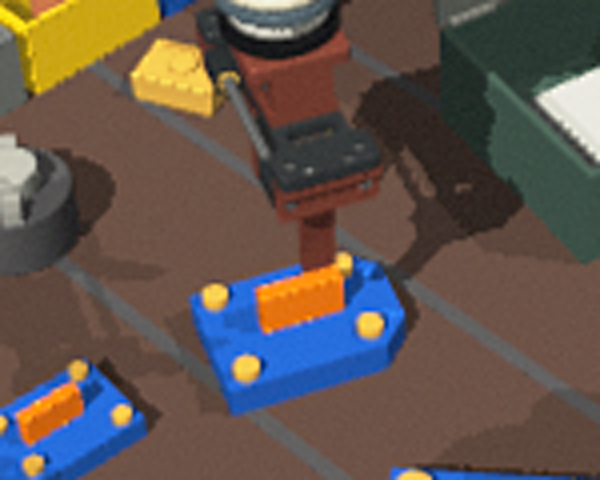

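```bash
python3 -m inch '[{"tx":0,"ty":0,"tz":2,"ax":0,"ay":0,"az":0,"jaw":1},{"tx":0,"ty":0,"tz":2.5,"ax":0,"ay":0,"az":0,"jaw":1},{"tx":0,"ty":0,"tz":2,"ax":0,"ay":0,"az":0,"jaw":1},{"tx":0,"ty":0,"tz":1.5,"ax":0,"ay":0,"az":0,"jaw":1},{"tx":0,"ty":0,"tz":0.9,"ax":0,"ay":0,"az":0,"jaw":1},{"tx":0,"ty":0,"tz":0,"ax":0,"ay":0,"az":0,"jaw":0},{"tx":0,"ty":0,"tz":0,"ax":0,"ay":0,"az":0,"jaw":0},{"tx":0,"ty":0,"tz":0,"ax":0,"ay":0,"az":0,"jaw":0},{"tx":0,"ty":0,"tz":0,"ax":0,"ay":0,"az":0,"jaw":0},{"tx":0,"ty":0,"tz":0,"ax":0,"ay":0,"az":0,"jaw":0},{"tx":0,"ty":0,"tz":0,"ax":0,"ay":0,"az":0,"jaw":0}]'; python3 go.py 479 169 30 -0.426
```

```text
t: 5.7
ee_pos: [477.9, 166.5, 30.8]
orientation: [-3.07, 0.665, -0.0]
ft_force: [-0.1, 0.2, -0.3]
width: 31.0
t 5.7 pos [477.9 166.5  30.8] w 31.0 F [-0.1  0.2 -0.3] q [0.31 0.57 1.99 0.   0.59 0.74]
turn deg (tool) [-0.01 -0.   -0.04]
shift cm now [-0.   -0.27  0.08] after turn [-0.   -0.27  0.08]
```

```bash
python3 -m inch '[{"tx":0,"ty":-0.2,"tz":0,"ax":0,"ay":0,"az":0,"jaw":0},{"tx":0,"ty":0,"tz":0,"ax":0,"ay":0,"az":0,"jaw":0},{"tx":0,"ty":0,"tz":0,"ax":0,"ay":0,"az":0,"jaw":0},{"tx":0,"ty":0,"tz":0,"ax":0,"ay":0,"az":0,"jaw":0},{"tx":0,"ty":0,"tz":0,"ax":0,"ay":0,"az":0,"jaw":0},{"tx":0,"ty":0,"tz":0,"ax":0,"ay":0,"az":0,"jaw":0}]'; python3 go.py 479 169 30 -0.426
```

```text
t: 6.45
ee_pos: [478.7, 168.4, 30.7]
orientation: [-3.07, 0.665, 0.0]
ft_force: [-1.1, 2.6, 1.0]
width: 13.9
t 6.45 pos [478.7 168.4  30.7] w 13.9 F [-1.1  2.6  1. ] q [0.31 0.57 1.99 0.   0.59 0.74]
turn deg (tool) [-0.    0.   -0.04]
shift cm now [ 0.   -0.07  0.07] after turn [ 0.   -0.07  0.07]
```

```bash
python3 -m inch '[{"tx":0,"ty":0,"tz":-0.5,"ax":0,"ay":0,"az":0,"jaw":0},{"tx":0,"ty":0,"tz":-1.5,"ax":0,"ay":0,"az":0,"jaw":0},{"tx":0,"ty":0,"tz":-2.5,"ax":0,"ay":0,"az":0,"jaw":0},{"tx":0,"ty":0,"tz":-3,"ax":0,"ay":0,"az":0,"jaw":0},{"tx":0,"ty":0,"tz":-3,"ax":0,"ay":0,"az":0,"jaw":0},{"tx":0,"ty":0,"tz":-2,"ax":0,"ay":0,"az":0,"jaw":0},{"tx":0,"ty":0,"tz":-0.5,"ax":0,"ay":0,"az":0,"jaw":0},{"tx":0,"ty":0,"tz":0,"ax":0,"ay":0,"az":5,"jaw":0},{"tx":0,"ty":0,"tz":0,"ax":0,"ay":0,"az":8,"jaw":0},{"tx":0,"ty":0,"tz":0,"ax":0,"ay":0,"az":10,"jaw":0},{"tx":0,"ty":0,"tz":0,"ax":0,"ay":0,"az":10,"jaw":0},{"tx":0,"ty":0,"tz":0,"ax":0,"ay":0,"az":10,"jaw":0}]'; python3 go.py 445.6 -145.6 160 -1.813
```

```text
t: 7.95
ee_pos: [478.0, 168.0, 160.1]
orientation: [2.607, -1.751, -0.001]
ft_force: [-0.5, 0.9, -5.3]
width: 13.8
t 7.95 pos [478.  168.  160.1] w 13.8 F [-0.5  0.9 -5.3] q [ 0.31  0.34  1.94 -0.    0.87  1.5 ]
turn deg (tool) [ 8.00e-02 -3.00e-02  3.61e+01]
shift cm now [27.8  14.86  0.03] after turn [ 3.122e+01 -4.370e+00  1.000e-02]
```

```bash
python3 -m inch '[{"tx":0,"ty":0,"tz":0,"ax":0,"ay":0,"az":10,"jaw":0},{"tx":0,"ty":0,"tz":0,"ax":0,"ay":0,"az":10,"jaw":0},{"tx":0,"ty":0,"tz":0,"ax":0,"ay":0,"az":9,"jaw":0},{"tx":1,"ty":-0.1,"tz":0,"ax":0,"ay":0,"az":7.1,"jaw":0},{"tx":3,"ty":-0.5,"tz":0,"ax":0,"ay":0,"az":0,"jaw":0},{"tx":5,"ty":-0.7,"tz":0,"ax":0,"ay":0,"az":0,"jaw":0},{"tx":5,"ty":-0.8,"tz":0,"ax":0,"ay":0,"az":0,"jaw":0},{"tx":5,"ty":-0.8,"tz":0,"ax":0,"ay":0,"az":0,"jaw":0},{"tx":5,"ty":-0.7,"tz":0,"ax":0,"ay":0,"az":0,"jaw":0},{"tx":4,"ty":-0.5,"tz":0,"ax":0,"ay":0,"az":0,"jaw":0},{"tx":2.5,"ty":-0.2,"tz":0,"ax":0,"ay":0,"az":0,"jaw":0},{"tx":0.7,"ty":0,"tz":0,"ax":0,"ay":0,"az":0,"jaw":0}]'; python3 -m inch '[{"tx":0,"ty":0,"tz":0,"ax":0,"ay":0,"az":0,"jaw":0},{"tx":0,"ty":0,"tz":0,"ax":0,"ay":0,"az":0,"jaw":0}]'; python3 go.py 445.6 -145.6 160 -1.813
python3 - <<'E'
from h import *
for n in('side','top'):
    im,d=viewer.get_image(n); np.savez(n+'2.npz',im=im,d=d)
    x,y=(345,170) if n=='side' else (375,205)
    save(n+'2',cv2.resize(im[y-60:y+60,x-75:x+75],None,fx=4,fy=4,interpolation=cv2.INTER_CUBIC))
a,b=[cv2.imread(f'pics/{n}2.png') for n in('side','top')]; cv2.imwrite('pics/both2.png',cv2.resize(np.hstack([a,b]),(800,320)))
E
```

```text
t: 9.45
ee_pos: [447.9, -146.3, 160.3]
orientation: [1.941, -2.47, -0.001]
ft_force: [0.3, -0.6, -4.7]
width: 13.4
t: 9.7
ee_pos: [448.6, -144.3, 160.5]
orientation: [1.945, -2.467, -0.001]
ft_force: [0.4, 0.5, -3.8]
width: 13.9
t 9.7 pos [ 448.6 -144.3  160.5] w 13.9 F [ 0.4  0.5 -3.8] q [-0.34  0.29  2.01  0.    0.84  1.47]
turn deg (tool) [0.03 0.01 0.38]
shift cm now [0.19 0.26 0.05] after turn [0.19 0.26 0.05]
```

View pics/both2.png

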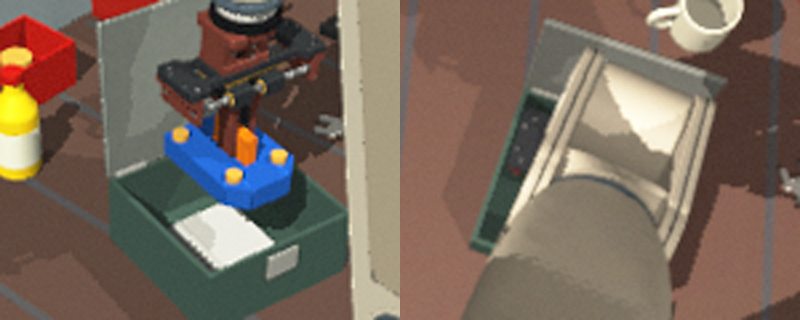

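```bash
cat > m2.py <<'E'
from fit import *
s=get_obs(); print(np.round(s['ee_pos'],1),s['t'])
D=np.load('side2.npz'); im=D['im']; hsv=cv2.cvtColor(im,cv2.COLOR_RGB2HSV).astype(int); H,Sa,V=hsv[...,0],hsv[...,1],hsv[...,2]
v,u=np.mgrid[:400,:640]
near=(abs(u-355)<45)&(abs(v-170)<45)
blue=(H>95)&(H<130)&(Sa>120); yel=(H>3)&(H<30)&(Sa>150)&(V>110)
m=((blue|yel)&near).astype(float)
ys,xs=np.nonzero(m); w=(xs.min()-8,ys.min()-8,xs.max()+8,ys.max()+8); print(w)
ign=((H<12)|(H>165)|(V<45))&(m==0); ign=cv2.dilate(ign.astype(np.uint8),np.ones((2,2)))>0
u0,v0,u1,v1=w; M=m[v0:v1,u0:u1]; I=~ign[v0:v1,u0:u1]|(M>0)
DISC=[prism(np.c_[7*np.cos(np.linspace(0,6.3,12)),7*np.sin(np.linspace(0,6.3,12))]+[x,y],26,34) for x,y in()]
for zb in(126,130,134):
  best=None
  for st in((447,-145,-.24),(452,-150,-.2)):
    f=lambda p:(np.abs(render('side',[pose(TR[0],*p,zb)],w)-M)*I).sum()
    sim=np.array([st]*4)+np.vstack([np.zeros(3),np.diag([6,6,.1])])
    r=minimize(f,st,method='Nelder-Mead',options=dict(initial_simplex=sim,xatol=1e-3,fatol=1e-3))
    if best is None or r.fun<best.fun: best=r
  print(zb,best.x.round(3),round(best.fun/M.sum(),3))
r=render('side',[pose(TR[0],*best.x,zb)],w)
o=im[v0:v1,u0:u1].copy(); e=abs(r-M)*I>.5; o[e]=[255,0,255]; save('res',cv2.resize(o,None,fx=6,fy=6,interpolation=cv2.INTER_NEAREST))
E
python3 m2.py; for i in 1 2; do python3 -m inch '[{"tx":0,"ty":0,"tz":0,"ax":0,"ay":0,"az":0,"jaw":0}]'; done
```

```text
[ 448.8 -144.3  160.6] 9.8
(np.int64(324), np.int64(118), np.int64(395), np.int64(196))
126 [ 4.55056e+02 -1.52256e+02 -2.41000e-01] 0.11
130 [ 4.51825e+02 -1.48551e+02 -2.36000e-01] 0.109
134 [ 4.49203e+02 -1.44439e+02 -2.35000e-01] 0.11
t: 9.93
ee_pos: [448.8, -144.6, 160.7]
orientation: [-1.945, 2.467, 0.0]
ft_force: [0.2, 0.5, -4.4]
width: 13.8
t: 10.05
ee_pos: [448.8, -144.9, 160.7]
orientation: [-1.945, 2.467, -0.0]
ft_force: [0.7, -0.6, -4.6]
width: 14.2
```

```bash
cat > m3.py <<'E'
from fit import *
STEP=[np.vstack([prism(outl(121,81,22),20,25),np.c_[outl(112.6,72.6,20),np.full(6,34)]])]
for n,(cx,cy),c0 in(('top',(363,220),(453.7,-145.5)),('side',(352,197),(457.2,-150.5))):
    im=np.load(n+'0.npz')['im']; hsv=cv2.cvtColor(im,cv2.COLOR_RGB2HSV).astype(int); v,u=np.mgrid[:400,:640]
    m=((hsv[...,1]<40)&(hsv[...,2]>150)&(abs(u-cx)<28)&(abs(v-cy)<28)).astype(float)
    k,l,st,_=cv2.connectedComponentsWithStats(m.astype(np.uint8)); m=(l==1+st[1:,4].argmax()).astype(float); print(n,m.sum(),st[1+st[1:,4].argmax()])
    x0=[c0[0]-9.7,c0[1]+2.4,-.24]
    x,f=fit(lambda p:[pose(P,*p) for P in STEP],{n:m},x0,[5,5,.1]); print('expected',np.round(x0,1),'fit',x.round(2),round(f,3))
    o=im.copy(); o[(np.abs(render(n,[pose(P,*x) for P in STEP],(0,0,640,400))-m)>.5)]=[255,0,255]
    save('step_'+n,cv2.resize(o[cy-40:cy+40,cx-50:cx+50],(400,320),interpolation=cv2.INTER_NEAREST))
a,b=[cv2.imread(f'pics/step_{n}.png') for n in('top','side')]; cv2.imwrite('pics/step.png',np.hstack([a,b]))
E
python3 m3.py
```

```text
top 788.0 [347 202  33  38 788]
expected [ 4.440e+02 -1.431e+02 -2.000e-01] fit [ 4.4087e+02 -1.4147e+02 -2.4000e-01] 0.091
side 533.0 [335 185  38  26 533]
expected [ 4.475e+02 -1.481e+02 -2.000e-01] fit [ 4.5087e+02 -1.4895e+02 -2.5000e-01] 0.332
```

View pics/step.png

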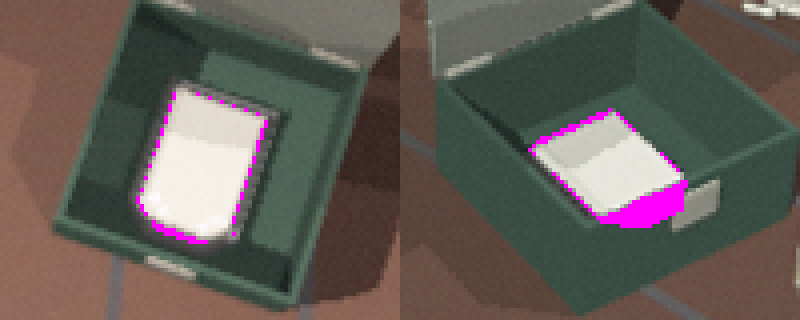

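```bash
python3 -m inch '[{"tx":0.19,"ty":0.4,"tz":0,"ax":0,"ay":0,"az":0.38,"jaw":0},{"tx":0,"ty":0,"tz":1,"ax":0,"ay":0,"az":0,"jaw":0},{"tx":0,"ty":0,"tz":2,"ax":0,"ay":0,"az":0,"jaw":0},{"tx":0,"ty":0,"tz":2.5,"ax":0,"ay":0,"az":0,"jaw":0},{"tx":0,"ty":0,"tz":2,"ax":0,"ay":0,"az":0,"jaw":0},{"tx":0,"ty":0,"tz":1,"ax":0,"ay":0,"az":0,"jaw":0},{"tx":0,"ty":0,"tz":0.5,"ax":0,"ay":0,"az":0,"jaw":0},{"tx":0,"ty":0,"tz":0,"ax":0,"ay":0,"az":0,"jaw":0},{"tx":0,"ty":0,"tz":0,"ax":0,"ay":0,"az":0,"jaw":0}]'; python3 go.py 444.5 -145.7 50.7 -1.813
python3 - <<'E'
from h import *
im,d=viewer.get_image('side'); np.savez('side3.npz',im=im,d=d)
x,y=345,170; save('side3',cv2.resize(im[y-50:y+70,x-75:x+75],None,fx=5,fy=5,interpolation=cv2.INTER_CUBIC))
E
```

```text
t: 11.18
ee_pos: [444.8, -146.3, 71.2]
orientation: [-1.935, 2.474, -0.002]
ft_force: [0.2, 0.6, -3.9]
width: 14.2
t 11.18 pos [ 444.8 -146.3   71.2] w 14.2 F [ 0.2  0.6 -3.9] q [-0.34  0.45  2.06  0.    0.63  1.47]
turn deg (tool) [-0.07 -0.01 -0.05]
shift cm now [-0.05  0.05  2.05] after turn [-0.05  0.05  2.05]
```

View pics/side3.png

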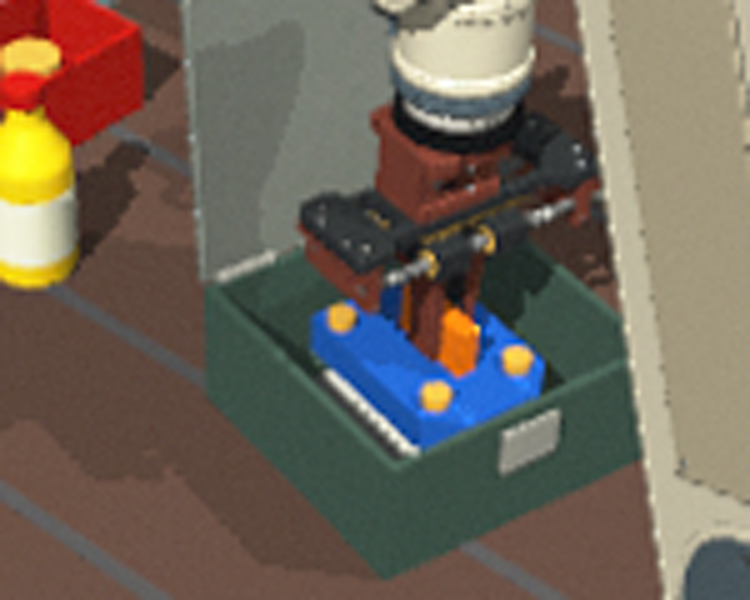

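```bash
sed -e 's/side2/side3/' -e 's/(126,130,134)/(38,40.5)/' -e 's/abs(v-170)<45/abs(v-195)<45/' -e "s/'res'/'res3'/" m2.py > m4.py; python3 m4.py
```

```text
[ 444.8 -146.3   71.3] 11.225
(np.int64(324), np.int64(143), np.int64(394), np.int64(217))
38 [ 4.53868e+02 -1.55551e+02 -2.27000e-01] 0.247
40.5 [ 4.52674e+02 -1.54212e+02 -2.44000e-01] 0.249
```

View pics/res3.png

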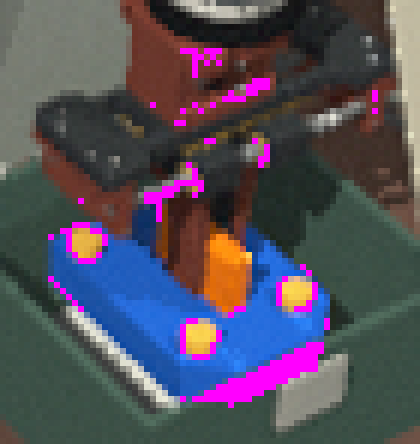

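```bash
cat > m5.py <<'E'
exec(open('m4.py').read().split('DISC=')[0])
C=(457.2,-150.5,-.243)
W=render('side',[pose(box(6,200,0,90,-97,0),*C),pose(box(200,6,0,90,0,97),*C)],w)
M2=M.copy(); M2[:30]=0; I2=I.copy(); I2[:34]=0
for zb in(38,40.5):
    ds=[(x,y) for x in(-38,54) for y in(-36,36)]
    f=lambda p:(np.abs(render('side',[pose(TR[0],*p,zb),pose(TR[1],*p,zb)],w)*(1-W)-M2)*I2).sum()
    st=(447,-148,-.24); sim=np.array([st]*4)+np.vstack([np.zeros(3),np.diag([6,6,.1])])
    for _ in range(2):
        r=minimize(f,st,method='Nelder-Mead',options=dict(initial_simplex=sim,xatol=1e-3,fatol=1e-3)); st=r.x; sim=st+np.vstack([np.zeros(3),np.diag([-4,4,.05])])
    print(zb,r.x.round(3),round(r.fun/M2.sum(),3))
E
python3 m5.py
cat > m6.py <<'E'
from fit import *   # step fit again, side view, with the walls hiding part
n,(cx,cy)='side',(352,197)
STEP=[np.vstack([prism(outl(121,81,22),20,25),np.c_[outl(112.6,72.6,20),np.full(6,34)]])]
C=(457.2,-150.5,-.243)
im=np.load('side0.npz')['im']; hsv=cv2.cvtColor(im,cv2.COLOR_RGB2HSV).astype(int); v,u=np.mgrid[:400,:640]
m=((hsv[...,1]<40)&(hsv[...,2]>150)&(abs(u-cx)<28)&(abs(v-cy)<28)).astype(float)
k,l,st,_=cv2.connectedComponentsWithStats(m.astype(np.uint8)); m=(l==1+st[1:,4].argmax()).astype(float)
w=(310,160,400,240); W=render(n,[pose(box(6,200,0,90,-97,0),*C),pose(box(200,6,0,90,0,97),*C)],w); M=m[160:240,310:400]
f=lambda p:np.abs(render(n,[pose(P,*p) for P in STEP],w)*(1-W)-M).sum()
st=np.array((447.5,-148,-.24))
for s in(5,-3):
    r=minimize(f,st,method='Nelder-Mead',options=dict(initial_simplex=st+np.vstack([np.zeros(3),np.diag([s,s,.05])]),xatol=1e-3,fatol=1e-3)); st=r.x
print('step side',r.x.round(2),r.fun/M.sum())
E
python3 m6.py
```

```text
[ 444.8 -146.3   71.3] 11.225
(np.int64(324), np.int64(143), np.int64(394), np.int64(217))
38 [ 4.52665e+02 -1.55157e+02 -2.21000e-01] 0.104
40.5 [ 4.50691e+02 -1.52637e+02 -2.28000e-01] 0.103
step side [ 4.4619e+02 -1.4767e+02 -2.3000e-01] 0.10607431259300615
```

```bash
python3 -m inch '[{"tx":-0.13,"ty":0.22,"tz":0.2,"ax":0,"ay":0,"az":0,"jaw":0},{"tx":0,"ty":0,"tz":0.3,"ax":0,"ay":0,"az":0,"jaw":0},{"tx":0,"ty":0,"tz":0.2,"ax":0,"ay":0,"az":0,"jaw":0},{"tx":0,"ty":0,"tz":0.2,"ax":0,"ay":0,"az":0,"jaw":0},{"tx":0,"ty":0,"tz":0,"ax":0,"ay":0,"az":0,"jaw":0}]'; python3 -m inch '[{"tx":0,"ty":0,"tz":0.2,"ax":0,"ay":0,"az":0,"jaw":0},{"tx":0,"ty":0,"tz":0,"ax":0,"ay":0,"az":0,"jaw":0}]'
```

```text
t: 11.85
ee_pos: [442.4, -144.3, 61.5]
orientation: [1.936, -2.474, -0.001]
ft_force: [-0.3, 1.1, -3.3]
width: 14.1
t: 12.1
ee_pos: [442.3, -144.1, 59.5]
orientation: [1.935, -2.474, -0.001]
ft_force: [0.1, 1.6, -4.3]
width: 13.5
```

```bash
python3 -m inch '[{"tx":0,"ty":0,"tz":0.2,"ax":0,"ay":0,"az":0,"jaw":0},{"tx":0,"ty":0,"tz":0,"ax":0,"ay":0,"az":0,"jaw":0}]';python3 go.py 443 -144.5 50.7 -1.813
```

```text
t: 12.35
ee_pos: [441.9, -143.8, 57.5]
orientation: [1.935, -2.474, -0.002]
ft_force: [-2.2, 4.2, -1.6]
width: 14.0
t 12.35 pos [ 441.9 -143.8   57.5] w 14.0 F [-2.2  4.2 -1.6] q [-0.34  0.48  2.07  0.    0.59  1.47]
turn deg (tool) [ 0.08  0.03 -0.07]
shift cm now [ 0.04 -0.12  0.68] after turn [ 0.04 -0.12  0.68]
```

```bash
python3 -m inch '[{"tx":-0.2,"ty":0.2,"tz":0,"ax":0,"ay":0,"az":0,"jaw":0},{"tx":0,"ty":0,"tz":0,"ax":0,"ay":0,"az":0,"jaw":0},{"tx":0,"ty":0,"tz":0,"ax":0,"ay":0,"az":0,"jaw":0}]';python3 -m inch '[{"tx":0,"ty":0,"tz":0.2,"ax":0,"ay":0,"az":0,"jaw":0},{"tx":0,"ty":0,"tz":0,"ax":0,"ay":0,"az":0,"jaw":0}]'
```

```text
t: 12.72
ee_pos: [441.4, -142.1, 57.8]
orientation: [-1.936, 2.474, -0.001]
ft_force: [-0.1, 0.8, -5.1]
width: 13.8
t: 12.98
ee_pos: [441.0, -141.9, 55.5]
orientation: [1.936, -2.474, -0.0]
ft_force: [-0.4, -0.1, -3.5]
width: 14.0
```

Forces cleared; continue down.

```bash
python3 -m inch '[{"tx":0,"ty":0,"tz":0.2,"ax":0,"ay":0,"az":0,"jaw":0},{"tx":0,"ty":0,"tz":0,"ax":0,"ay":0,"az":0,"jaw":0}]';python3 -m inch '[{"tx":0,"ty":0,"tz":0.15,"ax":0,"ay":0,"az":0,"jaw":0},{"tx":0,"ty":0,"tz":0,"ax":0,"ay":0,"az":0,"jaw":0}]'
```

```text
t: 13.22
ee_pos: [441.0, -141.9, 53.5]
orientation: [1.936, -2.474, -0.0]
ft_force: [-0.9, 1.0, -4.8]
width: 14.1
t: 13.48
ee_pos: [441.0, -141.8, 52.1]
orientation: [1.936, -2.474, -0.0]
ft_force: [-0.2, -0.0, -3.7]
width: 14.0
```

```bash
python3 -m inch '[{"tx":0,"ty":0,"tz":0.1,"ax":0,"ay":0,"az":0,"jaw":0},{"tx":0,"ty":0,"tz":0,"ax":0,"ay":0,"az":0,"jaw":0}]';python3 -m inch '[{"tx":0,"ty":0,"tz":0.1,"ax":0,"ay":0,"az":0,"jaw":0},{"tx":0,"ty":0,"tz":0,"ax":0,"ay":0,"az":0,"jaw":0}]'
```

```text
t: 13.72
ee_pos: [441.0, -141.9, 51.1]
orientation: [1.936, -2.474, -0.0]
ft_force: [-0.7, -0.4, -3.6]
width: 13.5
t: 13.98
ee_pos: [441.1, -141.9, 50.6]
orientation: [-1.936, 2.474, -0.0]
ft_force: [-1.9, 1.3, 4.7]
width: 14.0
```

```bash
python3 -m inch '[{"tx":0,"ty":0,"tz":0,"ax":0,"ay":0,"az":0,"jaw":0.6},{"tx":0,"ty":0,"tz":0,"ax":0,"ay":0,"az":0,"jaw":0.6},{"tx":0,"ty":0,"tz":0,"ax":0,"ay":0,"az":0,"jaw":0.6},{"tx":0,"ty":0,"tz":0,"ax":0,"ay":0,"az":0,"jaw":0.6},{"tx":0,"ty":0,"tz":0,"ax":0,"ay":0,"az":0,"jaw":0.6},{"tx":0,"ty":0,"tz":0,"ax":0,"ay":0,"az":0,"jaw":0.6},{"tx":0,"ty":0,"tz":0,"ax":0,"ay":0,"az":0,"jaw":0.6}]';python3 -m inch '[{"tx":0,"ty":0,"tz":-0.5,"ax":0,"ay":0,"az":0,"jaw":0.6},{"tx":0,"ty":0,"tz":-1.5,"ax":0,"ay":0,"az":0,"jaw":0.6},{"tx":0,"ty":0,"tz":-3,"ax":0,"ay":0,"az":0,"jaw":0.6},{"tx":0,"ty":0,"tz":-5,"ax":0,"ay":0,"az":0,"jaw":0},{"tx":0,"ty":0,"tz":-5.5,"ax":0,"ay":0,"az":0,"jaw":0},{"tx":0,"ty":0,"tz":-5,"ax":0,"ay":0,"az":0,"jaw":0},{"tx":0,"ty":0,"tz":-2,"ax":0,"ay":0,"az":0,"jaw":0},{"tx":0,"ty":0,"tz":0,"ax":0,"ay":0,"az":0,"jaw":0}]'
python3 - <<'E'
from h import *
im,d=viewer.get_image('side'); np.savez('side4.npz',im=im,d=d)
x,y=345,170; save('side4',cv2.resize(im[y-50:y+70,x-75:x+75],None,fx=5,fy=5,interpolation=cv2.INTER_CUBIC))
E
```

```text
t: 14.85
ee_pos: [441.1, -141.9, 50.2]
orientation: [1.936, -2.474, -0.0]
ft_force: [0.3, -0.5, -0.2]
width: 52.7
t: 15.85
ee_pos: [441.9, -142.1, 277.6]
orientation: [-1.934, 2.472, -0.006]
ft_force: [-0.1, -0.4, 0.1]
width: 6.4
```

View pics/side4.png

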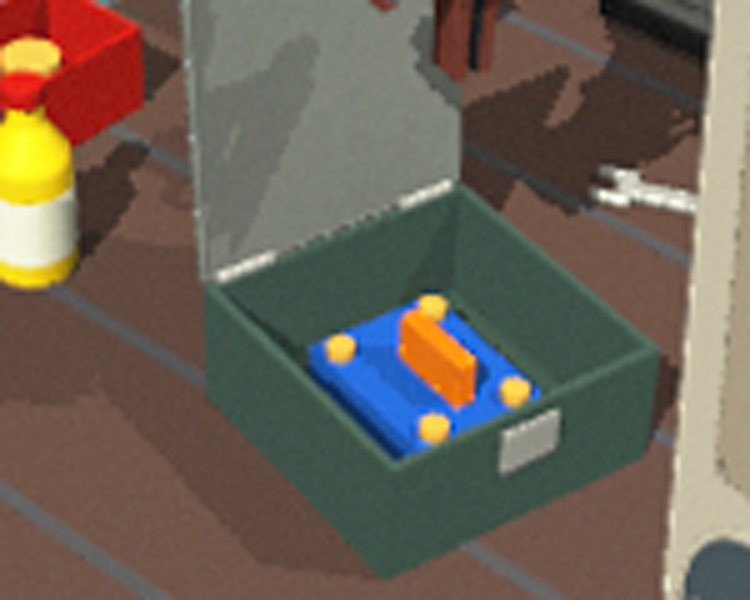

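```bash
python3 -m inch '[{"tx":0,"ty":0,"tz":-2,"ax":0,"ay":0,"az":0,"jaw":0},{"tx":0,"ty":0,"tz":-2.9,"ax":0,"ay":0,"az":0,"jaw":0},{"tx":0,"ty":-2,"tz":0,"ax":0,"ay":0,"az":0,"jaw":0},{"tx":0,"ty":-4,"tz":0,"ax":0,"ay":0,"az":0,"jaw":0},{"tx":0,"ty":-5,"tz":0,"ax":0,"ay":0,"az":0,"jaw":0},{"tx":0,"ty":-4,"tz":0,"ax":0,"ay":0,"az":0,"jaw":0},{"tx":0,"ty":-1.3,"tz":0,"ax":0,"ay":0,"az":0,"jaw":0},{"tx":0,"ty":0,"tz":0,"ax":0,"ay":0,"az":0,"jaw":0}]'; python3 go.py 599.3 -180.7 255 -1.813
python3 - <<'E'
from h import *
im,d=viewer.get_image('side')
x,y=345,130; save('side5',cv2.resize(im[y-90:y+70,x-90:x+90],None,fx=3.5,fy=3.5,interpolation=cv2.INTER_CUBIC))
E
```

```text
t: 16.9
ee_pos: [598.6, -180.9, 322.5]
orientation: [1.935, -2.473, -0.004]
ft_force: [-0.9, 0.4, 0.1]
width: 0.4
t 16.9 pos [ 598.6 -180.9  322.5] w 0.4 F [-0.9  0.4  0.1] q [-0.31  0.33  1.53  0.    1.28  1.5 ]
turn deg (tool) [ 0.18  0.01 -0.05]
shift cm now [-0.03 -0.09  6.75] after turn [-0.03 -0.07  6.75]
```

View pics/side5.png

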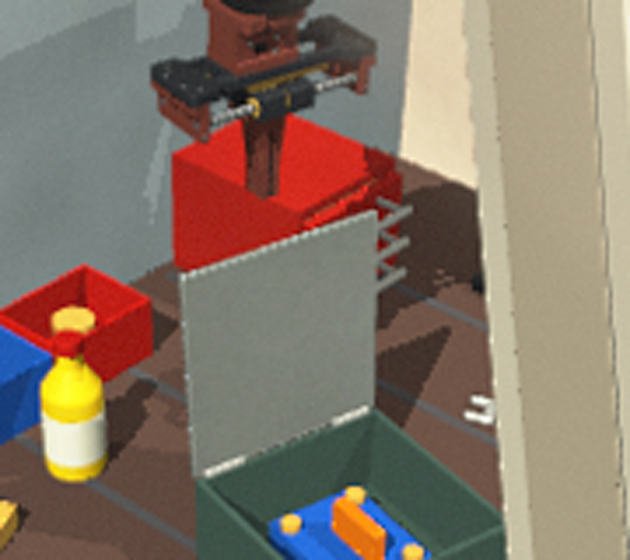

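```bash
python3 -m inch '[{"tx":0,"ty":0,"tz":1.5,"ax":0,"ay":0,"az":0,"jaw":0},{"tx":0,"ty":0,"tz":2.5,"ax":0,"ay":0,"az":0,"jaw":0},{"tx":0,"ty":0,"tz":2,"ax":0,"ay":0,"az":0,"jaw":0},{"tx":0,"ty":0,"tz":0.5,"ax":0,"ay":0,"az":0,"jaw":0},{"tx":0,"ty":0.4,"tz":0,"ax":0,"ay":0,"az":0,"jaw":0},{"tx":0,"ty":0.4,"tz":0,"ax":0,"ay":0,"az":0,"jaw":0},{"tx":0,"ty":0.4,"tz":0,"ax":0,"ay":0,"az":0,"jaw":0}]';python3 -m inch '[{"tx":0,"ty":0.4,"tz":0,"ax":0,"ay":0,"az":0,"jaw":0},{"tx":0,"ty":0.4,"tz":0,"ax":0,"ay":0,"az":0,"jaw":0}]'; python3 -m inch '[{"tx":0,"ty":0.4,"tz":0,"ax":0,"ay":0,"az":0,"jaw":0},{"tx":0,"ty":0.4,"tz":0,"ax":0,"ay":0,"az":0,"jaw":0}]'
```

```text
t: 17.82
ee_pos: [587.6, -178.2, 260.0]
orientation: [-1.935, 2.474, -0.002]
ft_force: [0.8, -0.3, 0.3]
width: 0.5
t: 18.08
ee_pos: [581.6, -176.8, 260.3]
orientation: [-1.934, 2.472, -0.007]
ft_force: [6.4, -1.0, 0.1]
width: 0.7
t: 18.32
ee_pos: [574.4, -175.0, 261.0]
orientation: [-1.933, 2.471, -0.008]
ft_force: [6.9, -0.8, 3.5]
width: 0.5
```

```bash
python3 -m inch '[{"tx":0,"ty":0.6,"tz":0,"ax":0,"ay":0,"az":0,"jaw":0},{"tx":0,"ty":0.8,"tz":0,"ax":0,"ay":0,"az":0,"jaw":0},{"tx":0,"ty":0.8,"tz":0.03,"ax":0,"ay":0,"az":0,"jaw":0},{"tx":0,"ty":0.8,"tz":0.07,"ax":0,"ay":0,"az":0,"jaw":0},{"tx":0,"ty":0.8,"tz":0.11,"ax":0,"ay":0,"az":0,"jaw":0},{"tx":0,"ty":0.79,"tz":0.14,"ax":0,"ay":0,"az":0,"jaw":0}]'
python3 - <<'E'
import numpy as np
from h import *
p=get_obs()['ee_pos']; X=(p[0]-547.8)*.971+(p[1]+168)*-.238-13; Z=p[2]-90
from scipy.optimize import fsolve
print(p.round(1),X,Z,'theta,r',fsolve(lambda q:[-q[1]*np.cos(q[0])+8*np.sin(q[0])-X,q[1]*np.sin(q[0])+8*np.cos(q[0])-Z],[1.4,170]))
E
```

```text
t: 19.08
ee_pos: [530.0, -164.0, 257.9]
orientation: [-1.933, 2.471, -0.009]
ft_force: [4.2, -0.7, 5.8]
width: 0.3
[ 530.  -164.   257.9] -31.24596513734121 167.89980821020873 theta,r [  1.3399419 170.5950056]
```

```bash
cat > th.py <<'E'
from h import *
from scipy.optimize import fsolve
s=get_obs(); p=s['ee_pos']; X=(p[0]-547.8)*.971+(p[1]+168)*-.238-13; Z=p[2]-90
print('theta,r',fsolve(lambda q:[-q[1]*np.cos(q[0])+8*np.sin(q[0])-X,q[1]*np.sin(q[0])+8*np.cos(q[0])-Z],[.8,170]).round(3))
E
python3 -m inch '[{"tx":0,"ty":0.79,"tz":0.17,"ax":0,"ay":0,"az":0,"jaw":0},{"tx":0,"ty":0.78,"tz":0.2,"ax":0,"ay":0,"az":0,"jaw":0},{"tx":0,"ty":0.77,"tz":0.24,"ax":0,"ay":0,"az":0,"jaw":0},{"tx":0,"ty":0.76,"tz":0.27,"ax":0,"ay":0,"az":0,"jaw":0},{"tx":0,"ty":0.74,"tz":0.31,"ax":0,"ay":0,"az":0,"jaw":0},{"tx":0,"ty":0.73,"tz":0.35,"ax":0,"ay":0,"az":0,"jaw":0},{"tx":0,"ty":0.71,"tz":0.38,"ax":0,"ay":0,"az":0,"jaw":0},{"tx":0,"ty":0.69,"tz":0.41,"ax":0,"ay":0,"az":0,"jaw":0},{"tx":0,"ty":0.67,"tz":0.44,"ax":0,"ay":0,"az":0,"jaw":0},{"tx":0,"ty":0.65,"tz":0.47,"ax":0,"ay":0,"az":0,"jaw":0},{"tx":0,"ty":0.63,"tz":0.5,"ax":0,"ay":0,"az":0,"jaw":0},{"tx":0,"ty":0.6,"tz":0.53,"ax":0,"ay":0,"az":0,"jaw":0}]';python3 th.py
```

```text
t: 20.58
ee_pos: [444.4, -142.7, 212.5]
orientation: [-1.936, 2.474, 0.0]
ft_force: [3.8, 0.5, 3.3]
width: 0.4
theta,r [  0.752 170.886]
```

```bash
python3 -m inch '[{"tx":0,"ty":0.56,"tz":0.57,"ax":0,"ay":0,"az":0,"jaw":0},{"tx":0,"ty":0.54,"tz":0.6,"ax":0,"ay":0,"az":0,"jaw":0},{"tx":0,"ty":0.51,"tz":0.62,"ax":0,"ay":0,"az":0,"jaw":0},{"tx":0,"ty":0.48,"tz":0.65,"ax":0,"ay":0,"az":0,"jaw":0},{"tx":0,"ty":0.45,"tz":0.67,"ax":0,"ay":0,"az":0,"jaw":0},{"tx":0,"ty":0.41,"tz":0.69,"ax":0,"ay":0,"az":0,"jaw":0},{"tx":0,"ty":0.38,"tz":0.71,"ax":0,"ay":0,"az":0,"jaw":0},{"tx":0,"ty":0.35,"tz":0.73,"ax":0,"ay":0,"az":0,"jaw":0},{"tx":0,"ty":0.31,"tz":0.74,"ax":0,"ay":0,"az":0,"jaw":0},{"tx":0,"ty":0.28,"tz":0.75,"ax":0,"ay":0,"az":0,"jaw":0}]';python3 th.py
```

```text
t: 21.82
ee_pos: [403.0, -132.4, 145.1]
orientation: [1.936, -2.474, -0.001]
ft_force: [1.3, 1.2, 2.0]
width: 0.6
theta,r [  0.281 170.978]
```

```bash
python3 -m inch '[{"tx":0,"ty":0.18,"tz":0.6,"ax":0,"ay":0,"az":0,"jaw":0},{"tx":0,"ty":0.16,"tz":0.6,"ax":0,"ay":0,"az":0,"jaw":0},{"tx":0,"ty":0.14,"tz":0.6,"ax":0,"ay":0,"az":0,"jaw":0},{"tx":0,"ty":0.1,"tz":0.5,"ax":0,"ay":0,"az":0,"jaw":0},{"tx":0,"ty":0.08,"tz":0.5,"ax":0,"ay":0,"az":0,"jaw":0},{"tx":0,"ty":0.07,"tz":0.5,"ax":0,"ay":0,"az":0,"jaw":0},{"tx":0,"ty":0.05,"tz":0.4,"ax":0,"ay":0,"az":0,"jaw":0},{"tx":0,"ty":0.03,"tz":0.3,"ax":0,"ay":0,"az":0,"jaw":0}]';python3 th.py; python3 -m inch '[{"tx":0,"ty":0,"tz":0.2,"ax":0,"ay":0,"az":0,"jaw":0},{"tx":0,"ty":0,"tz":0.2,"ax":0,"ay":0,"az":0,"jaw":0}]'
```

```text
t: 22.82
ee_pos: [395.4, -130.6, 105.4]
orientation: [1.936, -2.474, -0.0]
ft_force: [-1.1, 0.4, 3.0]
width: 0.3
theta,r [4.30000e-02 1.70388e+02]
t: 23.08
ee_pos: [395.6, -130.6, 101.6]
orientation: [-1.936, 2.474, -0.0]
ft_force: [-2.0, -0.0, 3.1]
width: 0.3
```

```bash
python3 -m inch '[{"tx":0,"ty":0,"tz":0.15,"ax":0,"ay":0,"az":0,"jaw":0},{"tx":0,"ty":0,"tz":0.15,"ax":0,"ay":0,"az":0,"jaw":0}]'; python3 -m inch '[{"tx":0,"ty":0,"tz":0.1,"ax":0,"ay":0,"az":0,"jaw":0},{"tx":0,"ty":0,"tz":0,"ax":0,"ay":0,"az":0,"jaw":0}]'
```

```text
t: 23.32
ee_pos: [395.5, -130.6, 98.6]
orientation: [-1.936, 2.474, -0.0]
ft_force: [-1.9, 0.5, 2.9]
width: 0.7
t: 23.58
ee_pos: [395.6, -130.6, 98.2]
orientation: [1.936, -2.474, 0.0]
ft_force: [-4.0, 1.1, 12.6]
width: 0.3
```

```bash
python3 -m inch '[{"tx":0,"ty":0,"tz":0.05,"ax":0,"ay":0,"az":0,"jaw":0},{"tx":0,"ty":0,"tz":0,"ax":0,"ay":0,"az":0,"jaw":0},{"tx":0,"ty":0,"tz":0,"ax":0,"ay":0,"az":0,"jaw":0}]'; python3 -m inch '[{"tx":0,"ty":0,"tz":-0.3,"ax":0,"ay":0,"az":0,"jaw":0},{"tx":0,"ty":0,"tz":-2,"ax":0,"ay":0,"az":0,"jaw":0},{"tx":0,"ty":0,"tz":-4,"ax":0,"ay":0,"az":0,"jaw":0},{"tx":0,"ty":0,"tz":-5,"ax":0,"ay":0,"az":0,"jaw":0},{"tx":0,"ty":0,"tz":-4,"ax":0,"ay":0,"az":0,"jaw":0},{"tx":0,"ty":0,"tz":-1,"ax":0,"ay":0,"az":0,"jaw":0},{"tx":0,"ty":0,"tz":0,"ax":0,"ay":0,"az":0,"jaw":0},{"tx":0,"ty":0,"tz":0,"ax":0,"ay":0,"az":0,"jaw":0}]'
python3 - <<'E'
from fit import *
im,d=viewer.get_image('side'); save('side6',im); P=cloud('side',d)
C=(450.7,-144.3,-.24); c,s=np.cos(C[2]),np.sin(C[2]); q=(P-[C[0],C[1],0]); x=q[...,0]*c+q[...,1]*s; y=-q[...,0]*s+q[...,1]*c
for a,b in((-90,-60),(-60,0),(0,60),(60,90)):
    m=(x>a)&(x<b)&(abs(y)<85)&(d>0)&(P[...,2]<115)&(P[...,2]>80); print(a,b,m.sum(),np.median(P[m][:,2]).round(1))
E
```

```text
t: 23.95
ee_pos: [395.6, -130.6, 98.2]
orientation: [-1.936, 2.474, -0.0]
ft_force: [-6.7, 1.3, 21.2]
width: 0.4
t: 24.95
ee_pos: [394.7, -130.3, 258.7]
orientation: [1.935, -2.473, -0.004]
ft_force: [-0.0, -0.2, -0.7]
width: 0.5
-90 -60 381 100.5
-60 0 715 100.5
0 60 675 100.5
60 90 315 100.7
```

View pics/side6.png

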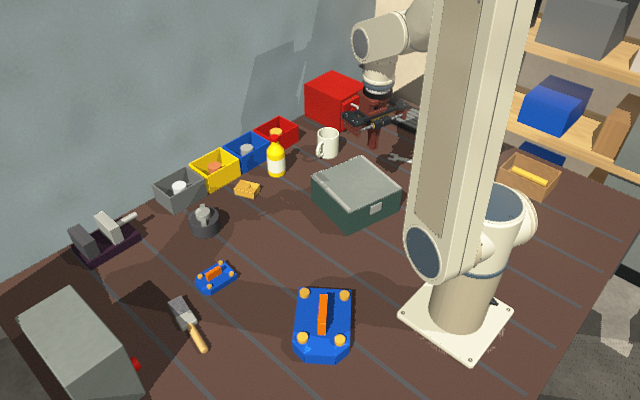

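The lid is flat: it reads about 100.5 mm from the front edge to the hinge, so it is level. The bystanders have not moved and the arm is clear, so I'm handing in.

```bash
python3 -c "
from workcell import ctrl
print(ctrl.close_job())"
```

```text
the job is handed in; nothing more can be done
None
```

The job is handed in at about 25 s of the 72 s allowed. The tray sits on the pallet and the lid is shut; the system gave no verdict.

**Tray:** I picked the middle-sized of the three trays, the one with the given dimensions, by its orange bar. I set it on the pallet with its cut corners over the pallet's cut corners. It met the step about 2 mm off on the way down. I moved it by the force reading and it then dropped without resistance. It stopped at TCP height 50.6 mm, against 50.7 mm expected. After I let go, the picture showed it level and home.

**Lid:** I pushed the lid down from behind at about 7.5 cm/s at its free edge, slower near the end. Contact forces stayed at about 7 N or less until it met the rim, where I pressed to 21 N.

**Last checks:**
- **Lid level:** depth readings on the shut lid were 100.5 to 100.7 mm from front to hinge. That is about 2.5 mm above the nominal 98 mm, within camera error, and fingertip contact was at 98.2 mm.
- **Surroundings:** in the last side view the bystanders in view looked unmoved. The arm was clear, with about 0 N on the tool.

**What disagreed:** the two cameras differed by 3.5 to 6 mm on where the tray and case stood. My first estimate of the seat, averaged from both, was about 5 mm off, and the final position was set by touch. The tray could not be checked again once the lid was shut.

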